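# Build up a timber storage crib

## Robot

A 6-joint arm with a two-finger parallel gripper is mounted at the origin on the work surface. World frame = base frame: x ahead of the robot, y to its left, z up, the work surface at z = 0. Lengths are in m, angles in degrees, forces in N, time in s.
With the tool pointing down it reaches from about 0.275 to 0.85 m from the base axis. Payload 19 kg.
Tool frame: the origin (TCP) lies midway between the tips of the shut fingers; the grasp point (between the pads) lies 19 mm behind it; z points along the fingers, y is the direction in which the jaws open and shut (so a half turn about z gives the same grasp; the last joint's range is limited). The gripper opens to 85 mm and grips with 20 to 120 N. Pads are 22 mm wide; open, the fingers measure 114 mm over their backs; the gripper's body (76 mm by 85 mm) begins 54 mm behind the grasp point. The pads swing forward as they close: fully open they stand 13 mm farther back than shut.
Start: joints at [-72.307, 8.623, 82.357, -0, 89.026, -7.678], TCP at [0.246, -0.52, 0.206] pointing down, gripper open.
Joint ranges: [-160.23, 160.23], [-39.13, 120.54], [6.94, 153.29], [-79.49, 259.48], [9.18, 160.14], [-161.06, 161.06]. Speed limits (degrees/s): [108.29, 108.29, 127.2, 172.46, 172.46, 172.46].

## Interface

Orientations are given as a 3x3 rotation matrix whose columns are the frame's x, y, z axes.
In Python, from bench import monitor, vision, arm gives the robot as it stands.
- The arm moves only by the tool drive_tool, never from a script. Its argument "increments" is a list of rows, each an object of numbers: "x", "y", "z": the shift along the tool's x, y, z in mm; "wx", "wy", "wz": the turn, a rotation vector about the tool's x, y, z in rad; "grip": the closure, from 0 (fully open) to 1 (shut). In form: [{"x": .., "y": .., "z": .., "wx": .., "wy": .., "wz": .., "grip": ..}, ...]. A call has 1 to 10 rows; each row is the pose to reach, as a shift and turn from the pose commanded when the call began, along the tool's axes at that moment; what a row does not reach only later rows make up. A row lasts 1/10 s, in which the tool goes at most 50 mm and 8.59 degrees, less where a joint would pass 70% of its speed; a pose out of reach is approached as far as the arm can. A call with a gripper value outside its range is refused whole. The fingers move at their own pace and stop on an object; "newtons" is the grip in N (left out, the last holds). Time passes only in rows, so rows that repeat a pose let the fingers close. It gives the time, the measured TCP pose, the force and the opening at its end, in the units of the state.
- monitor.get_state(): the state, without advancing time (a new reading comes with each control period).
- vision.grab_frame(name): name is "scene" or "top" or "wrist"; returns the picture (384x512x3 uint8, red, green, blue); there is no depth.
- vision.camera_model(name): a dict with "mtx" (3x3 intrinsics, pixels), "eye" and "orientation" of the camera in the world. Camera axes: x right, y up, looking along -z (the intrinsics and any distortion apply to the point x, -y, -z); pixel columns grow to the right and rows downward; lengths in m; the calibration is good to about 2 mm. The wrist camera is an equidistant fisheye: a pixel r from the principal point sees the ray r / f radians off the axis. A picture is of the moment at which its call begins: read the wrist's pose just before it. camera_model takes no time and is no camera call; for the wrist camera it gives the pose at the moment of the call.
- arm.job_done(): hands the job in, once; it reports no verdict.
The state is a dict: "clock": time; "qpos": joint angles; "qvel": joint speeds; "joint_torque": joint torques, N m; "position": TCP position; "orientation": TCP orientation; "ft_force": force on the tool from outside, world axes, zero at the start; "moment": the same for the moment, N m; "grip_width": opening from 0.0 (shut) to 1.0 (fully open).
Only numpy, scipy, OpenCV 4.12 (cv2) and the standard library are available. Lean on these libraries where they do the work, as an engineer would, in place of code of your own. Each camera call takes 0.05 s, during which the arm holds its last target. There are 200 camera calls.

## Task

Build up the timber crib on the bench so that a heavy part can be stored on it: lay the two long loose slats flat across the two bearers of the base, square to them and centred, one near each end of the bearers. Then take the wide board that stands on edge in the rack and lay it flat on top, across the middle of both slats, running along the bearers and midway between them. Leave the short offcut and the other things on the bench where they are.

Things in the scene. Friction and masses are not known exactly. Their poses are not given: they have to be found in the camera images.
- skid: Base of the crib, fixed to the bench: a 10 mm plywood plate 200 (x) by 180 (y) mm, with two wooden bearers on it, each 200 long (along x), 40 wide and 30 high, centred at y = +65 and y = -65 mm. Origin: centre of the plate's underside, on the bench. The bearers' tops are at z = 40 mm; slats are laid along its y, near x = +70 and -70 mm.
- slat_a: Loose plain wooden slat, 180 x 35 x 20 mm (x, y, z), about 75 g, lying flat on the bench. Origin at its centre; x along its length, z up. Same as slat_b: either may go at either end.
- slat_b: The other loose slat, same as slat_a: 180 x 35 x 20 mm, origin at its centre, x along its length, z up. The bench where the two slats lay (to the robot's left, around x 0.5, y 0.25 m) is open once they are gone: room to tip the board.
- board: Loose wide wooden board, 190 long (x), 20 thick (y), 60 mm wide (z), about 130 g; origin at its centre. At first on edge (z up) in the rack's middle slot, underside 12 mm and top edge 72 mm above the bench, to be gripped from above across its thickness. To get it flat (y vertical), stand it on the open bench, push it over and retake it across its width.
- rack: Low steel rack fixed to the bench: plate 170 x 124 x 12 mm with upright pins (8 mm thick, tops 42 mm above the bench) at x = +-70 mm, y = +-17 and +-49 mm. The board stands along x in the 26 mm gap between the pins at y = +-17 mm; its middle is free. The outer slots are empty. Origin: centre of the plate's underside.
- offcut: Bystander: short wooden offcut, 70 x 35 x 20 mm, too short to span the bearers. Origin at its centre.
- elbow: Bystander: steel pipe elbow, about 55 x 55 x 38 mm. Origin under it on the bench.
- collar: Bystander: steel pipe collar (short tube), 60 mm across, 30 mm high. Origin at the centre of its underside.
- tin: Bystander: upright round white-labelled tin, 74 mm across, 80 mm high. Origin at the centre of its underside.
- tape: Bystander: tape measure standing up, 65 x 30 x 60 mm. Origin at the centre of its underside.
- wrench: Bystander: steel wrench, 180 mm long, lying flat along its x. Origin under it on the bench.
Not all that is in view belongs to the job. Leave any red look-alike of the slat_a alone.

How it is judged (in metres and radians):
On the way:
1. both slats lie flat across the bearers, one near each end, and are released (y of slat_a in the frame of skid between -0.025 and 0.025 m and z of slat_a in the frame of skid between 0.044 and 0.056 m and angle between the x axis of each of slat_a, slat_b and the y axis of skid, either way round below 0.14 rad and angle between the z axis of each of slat_a, slat_b and the z axis of skid, either way round below 0.1 rad and linear speed of each of slat_a, slat_b below 0.02 m/s and y of slat_b in the frame of skid between -0.025 and 0.025 m and z of slat_b in the frame of skid between 0.044 and 0.056 m and ((x of slat_a in the frame of skid between 0.045 and 0.095 m and x of slat_b in the frame of skid between -0.095 and -0.045 m) or (x of slat_b in the frame of skid between 0.045 and 0.095 m and x of slat_a in the frame of skid between -0.095 and -0.045 m)) and contact force between each of slat_a, slat_b and the fingers below 0.1 N), for 0.2 s.
At the end, for the whole second after the job is handed in: Both slats rest flat on the bearers, square to them within 8 degrees, centred within 25 mm, centres 45 to 95 mm either side of the base's middle; the board rests flat on both slats, along the bearers within 8 degrees, centred within 20 mm sideways and 25 mm lengthways (y of slat_a in the frame of skid between -0.025 and 0.025 m and z of slat_a in the frame of skid between 0.044 and 0.056 m and angle between the x axis of each of slat_a, slat_b and the y axis of skid, either way round below 0.14 rad and angle between the z axis of each of slat_a, slat_b and the z axis of skid, either way round below 0.1 rad and linear speed of each of slat_a, slat_b, board below 0.02 m/s and y of slat_b in the frame of skid between -0.025 and 0.025 m and z of slat_b in the frame of skid between 0.044 and 0.056 m and ((x of slat_a in the frame of skid between 0.045 and 0.095 m and x of slat_b in the frame of skid between -0.095 and -0.045 m) or (x of slat_b in the frame of skid between 0.045 and 0.095 m and x of slat_a in the frame of skid between -0.095 and -0.045 m)) and x of board in the frame of skid between -0.025 and 0.025 m and y of board in the frame of skid between -0.02 and 0.02 m and z of board in the frame of skid between 0.064 and 0.076 m and angle between the x axis of board and the x axis of skid, either way round below 0.14 rad and angle between the y axis of board and the z axis of skid, either way round below 0.1 rad); the robot touches nothing.
It fails at once if the offcut or another bystander is shifted by more than 30 mm (distance of any of offcut, elbow, collar, tin, tape, wrench from where it was at the start of the episode above 0.03 m).
It also fails if it takes over 72 s, if anything falls off the work surface, if the arm or the gripper's body presses on something with over 40 N, if the wrist force passes 120 N, or if a joint passes its speed limit or range.

## Working session

There is one attempt and no reset: what is moved stays moved. The work goes in short steps, Python scripts to look and compute and a tool call to move; the robot and the scene stay as the last step left them, time stands still between calls to the robot, and variables do not carry over. Pictures are saved under pics/ and viewed, about 8 in all and at most 12, crops included, and the job is handed in when it is done.

Besides the shell and the picture viewer there is one more tool, called after "Call:" by a JSON object that holds its "method" and its "body". drive_tool: Moves the arm, as the interface text tells. Its arguments: {"type":"object","properties":{"increments":{"type":"array"},"newtons":{"type":"number"}},"required":["increments"]}

```bash
mkdir -p pics; cat > h.py <<'E'
import numpy as np, cv2
from bench import monitor, vision, arm
def save(n,f,crop=None,s=1):
    im=vision.grab_frame(n)
    cv2.imwrite('pics/full_'+f,im[:,:,::-1])
    if crop: im=im[crop[1]:crop[3],crop[0]:crop[2]]
    im=cv2.resize(im,None,fx=s,fy=s,interpolation=cv2.INTER_CUBIC)
    cv2.imwrite('pics/'+f,im[:,:,::-1])
def px2w(n,u,v,z,m=None):
    m=m or vision.camera_model(n); K=np.array(m['mtx']);R=np.array(m['orientation']);e=np.array(m['eye'])
    a=(u-K[0,2])/K[0,0];b=(v-K[1,2])/K[1,1]
    if n=='wrist':
        r=np.hypot(a,b); k=np.sin(r)/max(r,1e-9); d=np.array([a*k,-b*k,-np.cos(r)])
    else: d=np.array([a,-b,-1])
    d=R@d
    return e+d*(z-e[2])/d[2]
E
python3 - <<'E'
from h import *
for n in('scene','top','wrist'):
    m=vision.camera_model(n);print(n,m)
save('top','top1.png',None,1.5)
s=monitor.get_state();print(s)
E
```

```text
scene {'mtx': array([[364.94334007,   0.        , 257.27724511],
       [  0.        , 364.94334007, 193.62188683],
       [  0.        ,   0.        ,   1.        ]]), 'eye': array([1.33308745, 0.14679666, 0.69630479]), 'orientation': array([[-0.18975096, -0.60306903,  0.77479179],
       [ 0.98182951, -0.11468554,  0.15118874],
       [-0.00231983,  0.78940165,  0.61387267]])}
top {'mtx': array([[476.74057695,   0.        , 262.88219516],
       [  0.        , 476.74057695, 187.88894366],
       [  0.        ,   0.        ,   1.        ]]), 'eye': array([1.94644439e-01, 1.09395476e-04, 1.59987926e+00]), 'orientation': array([[-0.04428313,  0.97356265, -0.22408655],
       [-0.99901569, -0.04373425,  0.00741457],
       [-0.0025817 ,  0.22419431,  0.97454104]])}
wrist {'mtx': array([[297.31863964,   0.        , 255.07527239],
       [  0.        , 297.31863964, 195.31909022],
       [  0.        ,   0.        ,   1.        ]]), 'eye': array([ 0.31729578, -0.48589051,  0.3729897 ]), 'orientation': array([[ 4.28980143e-01,  8.59683301e-01,  2.77345739e-01],
       [-9.03313802e-01,  4
[... 181 characters left out ...]
2325405e-03,
        8.90251033e+01, -7.67971365e+00]), 'qvel': array([ 0.02174367,  0.04174328, -0.05182194, -0.09085569, -0.035351  ,
        0.01154751]), 'joint_torque': array([ 5.76198261e-03, -7.15124702e+01, -5.72435617e+01, -1.46555872e-04,
        7.17962350e-03, -1.12761998e-05]), 'position': array([ 0.24629823, -0.51928536,  0.20517583]), 'orientation': array([[ 9.03528029e-01,  4.28528869e-01, -3.30465594e-04],
       [ 4.28528951e-01, -9.03527309e-01,  1.15773029e-03],
       [ 1.97536161e-04, -1.18765584e-03, -9.99999275e-01]]), 'ft_force': array([ 0.6577467 , -0.4891177 ,  0.10134911]), 'moment': array([-0.01534453, -0.01644908,  0.01998627]), 'grip_width': 1.0026699952963207}
```

View pics/top1.png

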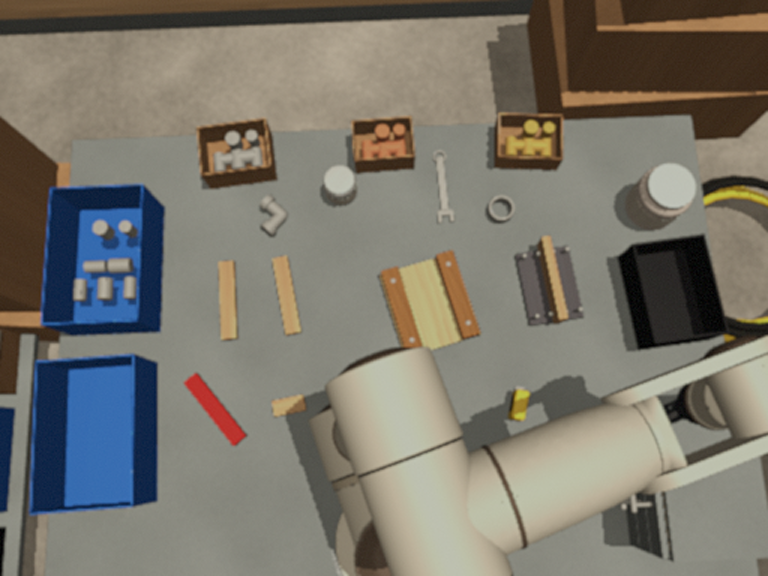

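The top picture shows the slats at about (228,300) and (287,295), the skid at (430,302), and the rack with the board at (550,280), all in 1.5x pixels. The elbow, tin, offcut and red decoy stand clear of them. Next I'll view an enlarged crop.

```bash
python3 - <<'E'
import cv2
im=cv2.imread('pics/full_top1.png')
a=cv2.resize(im[160:240,140:330],None,fx=4,fy=4,interpolation=cv2.INTER_CUBIC)
b=cv2.resize(im[150:225,230:400],None,fx=4,fy=4,interpolation=cv2.INTER_CUBIC)
import numpy as np
c=np.zeros((620,760,3),np.uint8)[:600]
c[:290,:]=a[:290];c[300:600,:680]=b
cv2.imwrite('pics/c1.png',c)
E
```

```text
(no output)
```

View pics/c1.png

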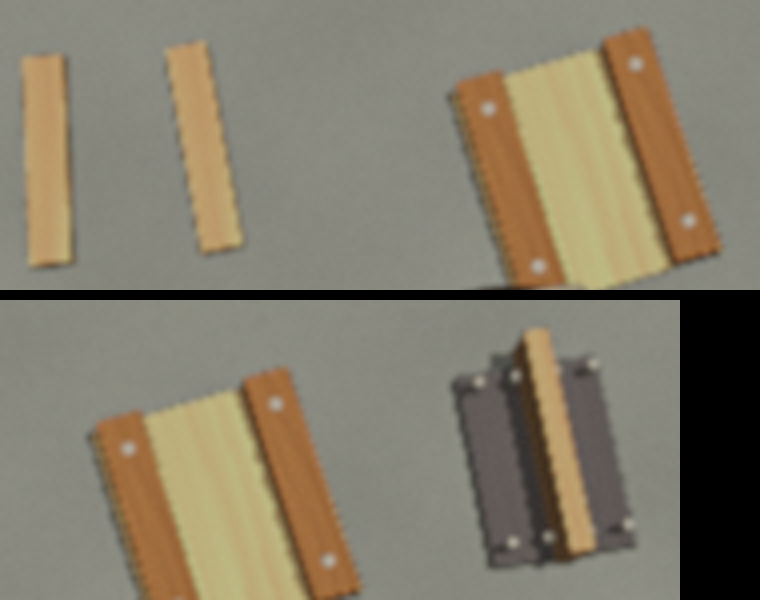

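```bash
python3 - <<'E'
from h import *
m=vision.camera_model('top')
A=lambda u,v:(140+(u+.5)/4-.5,160+(v+.5)/4-.5)
B=lambda u,v:(230+(u+.5)/4-.5,150+(v-300+.5)/4-.5)
def quad(name,f,pts,z):
    P=np.array([px2w('top',*f(*p),z,m) for p in pts]);c=P.mean(0)
    d=(P[0]+P[1]-P[2]-P[3])/2; w=(P[0]+P[3]-P[1]-P[2])/2
    print(name,c.round(4),'len',np.linalg.norm(d).round(4),'wid',np.linalg.norm(w).round(4),'ang',np.degrees(np.arctan2(d[1],d[0])).round(1),np.degrees(np.arctan2(w[1],w[0])).round(1)-90)
quad('s1',A,[(23,57),(64,55),(71,263),(29,265)],.02)
quad('s2',A,[(166,48),(206,42),(242,243),(202,251)],.02)
quad('screws',A,[(488,108),(636,64),(689,220),(538,266)],.04)
quad('bearR',A,[(604,42),(648,28),(720,247),(675,263)],.04)
quad('board',B,[(525,332),(548,329),(594,549),(572,555)],.072)
quad('rackpins',B,[(479,382),(592,363),(628,524),(513,542)],.042)
E
```

```text
s1 [0.5353 0.367  0.02  ] len 0.1802 wid 0.0351 ang 2.2 0.29999999999999716
s2 [0.5414 0.2341 0.02  ] len 0.1787 wid 0.0342 ang 9.2 7.599999999999994
screws [ 0.5065 -0.0887  0.04  ] len 0.1399 wid 0.1308 ang 14.7 14.400000000000006
bearR [ 0.5209 -0.1511  0.04  ] len 0.1962 wid 0.0396 ang 14.1 16.299999999999997
board [ 0.5414 -0.3626  0.072 ] len 0.1895 wid 0.0191 ang 6.2 8.799999999999997
rackpins [ 0.538  -0.3632  0.042 ] len 0.1398 wid 0.0975 ang 6.7 6.799999999999997
```

```bash
cat >> h.py <<'E'
from scipy.spatial.transform import Rotation as Ro
def go(*wps):
    """waypoints (x,y,z,heading of tool x) -> rows in present tool axes"""
    s=monitor.get_state();p=s['position'];R=s['orientation']
    print('t',round(s['clock'],2),'p',p.round(4),'head',np.degrees(np.arctan2(R[1,0],R[0,0])).round(1),'w',round(s['grip_width'],3),'F',s['ft_force'].round(1))
    for x,y,z,h in wps:
        c,si=np.cos(np.radians(h)),np.sin(np.radians(h))
        Rt=np.array([[c,si,0],[si,-c,0],[0,0,-1.]])
        d=R.T@(np.array([x,y,z])-p)*1000; w=Ro.from_matrix(R.T@Rt).as_rotvec()
        print((x,y,z,h),'d',d.round(0),'w',w.round(3))
E
python3 -c "
from h import *
go((.541,.234,.14,9),(.541,.234,.005,9))"
```

```text
t 0.05 p [ 0.2463 -0.5193  0.2052] head 25.4 w 1.003 F [ 0.7 -0.5  0.1]
(0.541, 0.234, 0.14, 9) d [ 589. -554.   66.] w [-0.001 -0.     0.286]
(0.541, 0.234, 0.005, 9) d [ 589. -554.  201.] w [-0.001 -0.     0.286]
```

Call:
{"method": "drive_tool", "body": {"increments": [{"x": 589,"y": -554,"z": 66,"wz": 0.286,"grip": 0},{"x": 589,"y": -554,"z": 66,"wz": 0.286,"grip": 0},{"x": 589,"y": -554,"z": 66,"wz": 0.286,"grip": 0},{"x": 589,"y": -554,"z": 66,"wz": 0.286,"grip": 0},{"x": 589,"y": -554,"z": 66,"wz": 0.286,"grip": 0},{"x": 589,"y": -554,"z": 66,"wz": 0.286,"grip": 0},{"x": 589,"y": -554,"z": 66,"wz": 0.286,"grip": 0},{"x": 589,"y": -554,"z": 66,"wz": 0.286,"grip": 0},{"x": 589,"y": -554,"z": 66,"wz": 0.286,"grip": 0},{"x": 589,"y": -554,"z": 66,"wz": 0.286,"grip": 0}], "newtons": 60}}

```text
validation failed for argument at $.in...
```

```bash
python3 -c "
from h import *
go((.541,.234,.14,9),(.541,.234,.005,9))"
```

```text
t 0.05 p [ 0.2463 -0.5193  0.2052] head 25.4 w 1.003 F [ 0.7 -0.5  0.1]
(0.541, 0.234, 0.14, 9) d [ 589. -554.   66.] w [-0.001 -0.     0.286]
(0.541, 0.234, 0.005, 9) d [ 589. -554.  201.] w [-0.001 -0.     0.286]
```

The call was refused and nothing moved. The cause may be missing keys or too large a shift, so I'll send full rows with a smaller shift.

Call:
{"method": "drive_tool", "body": {"increments": [{"x": 40,"y": -37,"z": 4,"wx": 0,"wy": 0,"wz": 0.03,"grip": 0},{"x": 75,"y": -70,"z": 8,"wx": 0,"wy": 0,"wz": 0.06,"grip": 0}], "newtons": 60}}

```text
clock: 0.25
position: [0.2829, -0.4259, 0.1969]
orientation: [[0.929, 0.371, -0.001], [0.371, -0.929, 0.002], [0.0, -0.002, -1.0]]
ft_force: [1.0, -0.1, 0.6]
grip_width: 1.0
```

```bash
python3 -c "
from h import *
go((.541,.234,.14,9),(.541,.234,.005,9))"
```

```text
t 0.25 p [ 0.2829 -0.4259  0.1969] head 21.8 w 1.0 F [ 1.  -0.1  0.6]
(0.541, 0.234, 0.14, 9) d [ 484. -517.   58.] w [-0.002  0.     0.223]
(0.541, 0.234, 0.005, 9) d [ 484. -517.  193.] w [-0.002  0.     0.223]
```

Call:
{"method": "drive_tool", "body": {"increments": [{"x": 450,"y": -481,"z": 54,"wx": 0,"wy": 0,"wz": 0.22,"grip": 0},{"x": 450,"y": -481,"z": 54,"wx": 0,"wy": 0,"wz": 0.22,"grip": 0},{"x": 450,"y": -481,"z": 54,"wx": 0,"wy": 0,"wz": 0.22,"grip": 0},{"x": 450,"y": -481,"z": 54,"wx": 0,"wy": 0,"wz": 0.22,"grip": 0},{"x": 450,"y": -481,"z": 54,"wx": 0,"wy": 0,"wz": 0.22,"grip": 0},{"x": 450,"y": -481,"z": 54,"wx": 0,"wy": 0,"wz": 0.22,"grip": 0},{"x": 450,"y": -481,"z": 54,"wx": 0,"wy": 0,"wz": 0.22,"grip": 0},{"x": 450,"y": -481,"z": 54,"wx": 0,"wy": 0,"wz": 0.22,"grip": 0},{"x": 450,"y": -481,"z": 54,"wx": 0,"wy": 0,"wz": 0.22,"grip": 0},{"x": 450,"y": -481,"z": 54,"wx": 0,"wy": 0,"wz": 0.22,"grip": 0}], "newtons": 60}}

```text
clock: 1.25
position: [0.4619, 0.0371, 0.1572]
orientation: [[0.987, 0.162, 0.0], [0.162, -0.987, 0.0], [0.0, -0.0, -1.0]]
ft_force: [0.7, -1.2, -0.1]
grip_width: 1.005
```

```bash
python3 -c "
from h import *
go((.541,.234,.14,9),(.541,.234,.005,9))"
```

```text
t 1.25 p [0.4619 0.0371 0.1572] head 9.3 w 1.005 F [ 0.7 -1.2 -0.1]
(0.541, 0.234, 0.14, 9) d [ 110. -181.   17.] w [-0.    -0.     0.006]
(0.541, 0.234, 0.005, 9) d [ 110. -181.  152.] w [-0.    -0.     0.006]
```

Call:
{"method": "drive_tool", "body": {"increments": [{"x": 110,"y": -181,"z": 17,"wx": 0,"wy": 0,"wz": 0,"grip": 0},{"x": 110,"y": -181,"z": 17,"wx": 0,"wy": 0,"wz": 0,"grip": 0},{"x": 110,"y": -181,"z": 17,"wx": 0,"wy": 0,"wz": 0,"grip": 0},{"x": 110,"y": -181,"z": 17,"wx": 0,"wy": 0,"wz": 0,"grip": 0},{"x": 110,"y": -181,"z": 17,"wx": 0,"wy": 0,"wz": 0,"grip": 0},{"x": 110,"y": -181,"z": 17,"wx": 0,"wy": 0,"wz": 0,"grip": 0},{"x": 110,"y": -181,"z": 50,"wx": 0,"wy": 0,"wz": 0,"grip": 0},{"x": 110,"y": -181,"z": 90,"wx": 0,"wy": 0,"wz": 0,"grip": 0},{"x": 110,"y": -181,"z": 125,"wx": 0,"wy": 0,"wz": 0,"grip": 0},{"x": 110,"y": -181,"z": 140,"wx": 0,"wy": 0,"wz": 0,"grip": 0}], "newtons": 60}}

```text
clock: 2.25
position: [0.5393, 0.2295, 0.0147]
orientation: [[0.987, 0.161, -0.004], [0.161, -0.987, -0.001], [-0.004, 0.001, -1.0]]
ft_force: [-0.3, 0.2, 0.4]
grip_width: 0.999
```

```bash
python3 -c "
from h import *
go((.541,.234,.005,9))"
```

```text
t 2.25 p [0.5393 0.2295 0.0147] head 9.3 w 0.999 F [-0.3  0.2  0.4]
(0.541, 0.234, 0.005, 9) d [ 2. -4. 10.] w [0.001 0.004 0.005]
```

Call:
{"method": "drive_tool", "body": {"increments": [{"x": 0,"y": -2,"z": 10,"wx": 0,"wy": 0,"wz": 0,"grip": 0},{"x": 0,"y": -2,"z": 10,"wx": 0,"wy": 0,"wz": 0,"grip": 0.4},{"x": 0,"y": -2,"z": 10,"wx": 0,"wy": 0,"wz": 0,"grip": 1},{"x": 0,"y": -2,"z": 10,"wx": 0,"wy": 0,"wz": 0,"grip": 1},{"x": 0,"y": -2,"z": 10,"wx": 0,"wy": 0,"wz": 0,"grip": 1},{"x": 0,"y": -2,"z": 10,"wx": 0,"wy": 0,"wz": 0,"grip": 1},{"x": 0,"y": -2,"z": 10,"wx": 0,"wy": 0,"wz": 0,"grip": 1},{"x": 0,"y": -2,"z": 10,"wx": 0,"wy": 0,"wz": 0,"grip": 1},{"x": 0,"y": -2,"z": 10,"wx": 0,"wy": 0,"wz": 0,"grip": 1},{"x": 0,"y": -2,"z": 10,"wx": 0,"wy": 0,"wz": 0,"grip": 1}], "newtons": 60}}

```text
clock: 3.25
position: [0.5407, 0.2333, 0.0075]
orientation: [[0.987, 0.162, -0.0], [0.162, -0.987, 0.0], [-0.0, -0.0, -1.0]]
ft_force: [-0.4, -0.0, 0.1]
grip_width: -0.001
```

```bash
python3 -c "
from h import *
go((.541,.234,.005,9),(.541,.234,.12,9),(.5742,-.0711,.13,104.6))"
```

```text
t 3.25 p [0.5407 0.2333 0.0075] head 9.3 w -0.001 F [-0.4 -0.   0.1]
(0.541, 0.234, 0.005, 9) d [ 0. -1.  2.] w [-0.     0.     0.006]
(0.541, 0.234, 0.12, 9) d [   0.   -1. -113.] w [-0.     0.     0.006]
(0.5742, -0.0711, 0.13, 104.6) d [ -16.  306. -123.] w [-0.    -0.    -1.663]
```

The gripper shut fully, so it missed the slat. I'll look from the wrist.

```bash
python3 -c "
from h import *
m=vision.camera_model('wrist');print(m['eye'])
im1=vision.grab_frame('wrist');im2=vision.grab_frame('top')
cv2.imwrite('pics/top2.png',im2[:,:,::-1])
b=cv2.resize(im2[150:246,120:250],None,fx=3,fy=3)
c=np.zeros((384,512+390,3),np.uint8);c[:,:512]=im1;c[:288,512:]=b
c=cv2.resize(c,(800,340));cv2.imwrite('pics/w1.png',c[:,:,::-1])"
```

```text
[0.61819991 0.2459842  0.17525215]
```

View pics/w1.png

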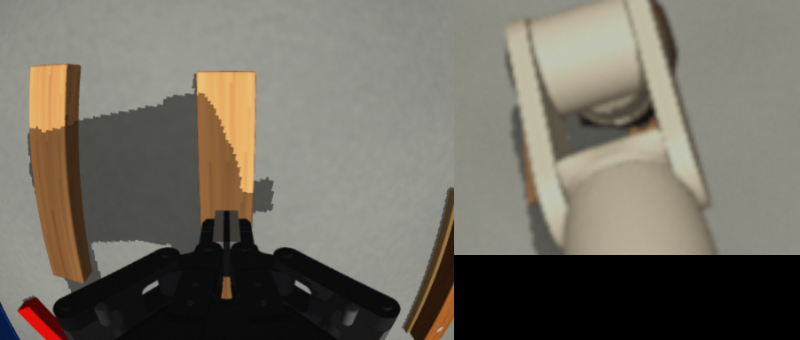

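```bash
python3 -c "
from h import *
m=vision.camera_model('wrist');k=902/800
for z in (.02,0):
  for p in ((197,72),(256,72),(226,212),(31,66),(80,66)): print(z,p,px2w('wrist',p[0]*k,p[1]*384/340,z,m).round(4))
print(m['orientation'].round(3)); R=monitor.get_state()['orientation'];p=monitor.get_state()['position']
Rc=np.array(m['orientation']);K=np.array(m['mtx'])
for off in (0,.01,.019,.03):
  q=Rc.T@(p-R[:,2]*off-np.array(m['eye']));x,y,z=q[0],-q[1],-q[2];r=np.arctan2(np.hypot(x,y),z)/np.hypot(x,y)*K[0,0]
  print(off,(K[0,2]+x*r)/k,(K[1,2]+y*r)*340/384)
"
```

```text
0.02 (197, 72) [0.6267 0.2644 0.02  ]
0.02 (256, 72) [0.6322 0.2307 0.02  ]
0.02 (226, 212) [0.5423 0.2335 0.02  ]
0.02 (31, 66) [0.6245 0.3857 0.02  ]
0.02 (80, 66) [0.6246 0.3415 0.02  ]
0 (197, 72) [0.6278 0.2668 0.    ]
0 (256, 72) [ 0.6341  0.2288 -0.    ]
0 (226, 212) [0.5325 0.2319 0.    ]
0 (31, 66) [0.6253 0.4037 0.    ]
0 (80, 66) [0.6254 0.3539 0.    ]
[[ 0.163  0.939  0.303]
 [-0.987  0.155  0.051]
 [ 0.001 -0.307  0.952]]
0 225.86666709794326 206.11451009088924
0.01 225.86080260492668 212.44691267291014
0.019 225.85511802721683 218.72244632717775
0.03 225.84759983118175 227.24700653331294
```

Call:
{"method": "drive_tool", "body": {"increments": [{"x": 0,"y": 0,"z": 0,"wx": 0,"wy": 0,"wz": 0,"grip": 0},{"x": 0,"y": 0,"z": 0,"wx": 0,"wy": 0,"wz": 0,"grip": 0},{"x": 0,"y": 0,"z": 0,"wx": 0,"wy": 0,"wz": 0,"grip": 0},{"x": 0,"y": 0,"z": 0,"wx": 0,"wy": 0,"wz": 0,"grip": 0},{"x": 0,"y": 0,"z": 0,"wx": 0,"wy": 0,"wz": 0,"grip": 0},{"x": 0,"y": 0,"z": 0,"wx": 0,"wy": 0,"wz": 0,"grip": 0},{"x": 0,"y": 0,"z": 4,"wx": 0,"wy": 0,"wz": 0,"grip": 0},{"x": 0,"y": 0,"z": 8,"wx": 0,"wy": 0,"wz": 0,"grip": 0},{"x": 0,"y": 0,"z": 10,"wx": 0,"wy": 0,"wz": 0,"grip": 0},{"x": 0,"y": 0,"z": 10,"wx": 0,"wy": 0,"wz": 0,"grip": 0}], "newtons": 60}}

```text
clock: 4.35
position: [0.5404, 0.2333, -0.003]
orientation: [[0.987, 0.162, -0.001], [0.162, -0.987, -0.0], [-0.001, -0.0, -1.0]]
ft_force: [-0.1, 0.0, -0.1]
grip_width: 1.0
```

Call:
{"method": "drive_tool", "body": {"increments": [{"x": 0,"y": 0,"z": 0,"wx": 0,"wy": 0,"wz": 0,"grip": 0.3},{"x": 0,"y": 0,"z": 0,"wx": 0,"wy": 0,"wz": 0,"grip": 0.5},{"x": 0,"y": 0,"z": 0,"wx": 0,"wy": 0,"wz": 0,"grip": 0.7},{"x": 0,"y": 0,"z": 0,"wx": 0,"wy": 0,"wz": 0,"grip": 0.7},{"x": 0,"y": 0,"z": 0,"wx": 0,"wy": 0,"wz": 0,"grip": 0.7},{"x": 0,"y": 0,"z": 0,"wx": 0,"wy": 0,"wz": 0,"grip": 0.7}], "newtons": 40}}

```text
clock: 4.95
position: [0.5407, 0.2333, -0.0024]
orientation: [[0.987, 0.162, 0.0], [0.162, -0.987, 0.0], [0.0, -0.0, -1.0]]
ft_force: [-0.0, -0.3, -0.5]
grip_width: 0.299
```

```bash
python3 -c "
from h import *
save('wrist','w2.png',(130,150,400,384),2.5)
im=vision.grab_frame('scene');cv2.imwrite('pics/s1.png',im[:,:,::-1])
a=cv2.imread('pics/w2.png');a=cv2.resize(a,(460,399));b=cv2.resize(cv2.imread('pics/s1.png')[120:360,220:424],(340,400))
c=np.zeros((400,800,3),np.uint8);c[:399,:460]=a;c[:,460:]=b;cv2.imwrite('pics/w2.png',c)"
```

```text
(no output)
```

View pics/w2.png

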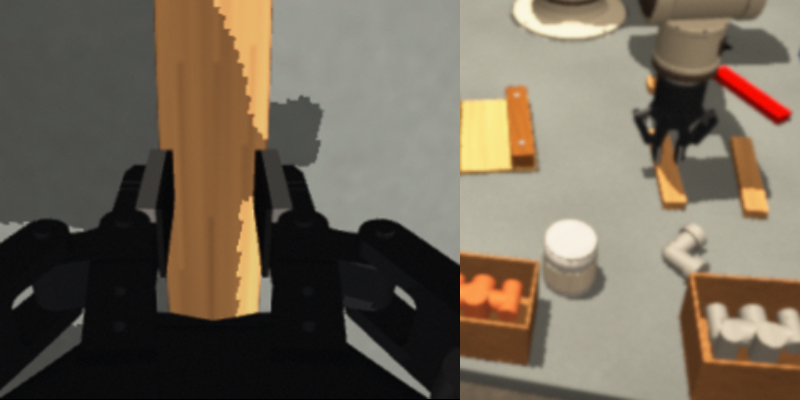

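The pads straddle the slat, just outside its edges and below its top face, so the tips were too high the first time. I'll close fully at this height.

Call:
{"method": "drive_tool", "body": {"increments": [{"x": 0,"y": 0,"z": 0,"wx": 0,"wy": 0,"wz": 0,"grip": 1},{"x": 0,"y": 0,"z": 0,"wx": 0,"wy": 0,"wz": 0,"grip": 1},{"x": 0,"y": 0,"z": 0,"wx": 0,"wy": 0,"wz": 0,"grip": 1},{"x": 0,"y": 0,"z": 0,"wx": 0,"wy": 0,"wz": 0,"grip": 1},{"x": 0,"y": 0,"z": 0,"wx": 0,"wy": 0,"wz": 0,"grip": 1}], "newtons": 60}}

```text
clock: 5.55
position: [0.5407, 0.2333, -0.0025]
orientation: [[0.987, 0.162, -0.0], [0.162, -0.987, 0.0], [-0.0, -0.0, -1.0]]
ft_force: [0.1, -0.0, -0.0]
grip_width: -0.003
```

```bash
python3 -c "
from h import *
m=vision.camera_model('wrist');s=monitor.get_state();R=s['orientation'];p=s['position'];print(p,s['joint_torque'].round(2))
Rc=np.array(m['orientation']);K=np.array(m['mtx'])
for y in (0,.0125):
 for off in (0,.01,.019,.03,.04):
  q=Rc.T@(p+R[:,0]*.011+R[:,1]*y-R[:,2]*off-np.array(m['eye']));x,Y,z=q[0],-q[1],-q[2];r=np.arctan2(np.hypot(x,Y),z)/np.hypot(x,Y)*K[0,0]
  print(y,off,K[0,2]+x*r,K[1,2]+Y*r)
save('wrist','w3.png',(150,60,370,330),2.2)
"
```

```text
[ 0.54067578  0.23330971 -0.00254354] [ -0.   -79.88 -49.06   0.     0.    -0.  ]
0 0 254.68842201487095 216.39826177662616
0 0.01 254.68279144482747 222.86466427646877
0 0.019 254.6772978932098 229.30657499195902
0 0.03 254.6699747615476 238.1134581859984
0 0.04 254.66267473210536 247.16432793993272
0.0125 0 275.21657988819067 216.3692613642221
0.0125 0.01 276.32446400519706 222.82074630437495
0.0125 0.019 277.42240877103876 229.24527803411576
0.0125 0.03 278.9141128747055 238.0240898010344
0.0125 0.04 280.4358618544226 247.04061115540028
```

View pics/w3.png

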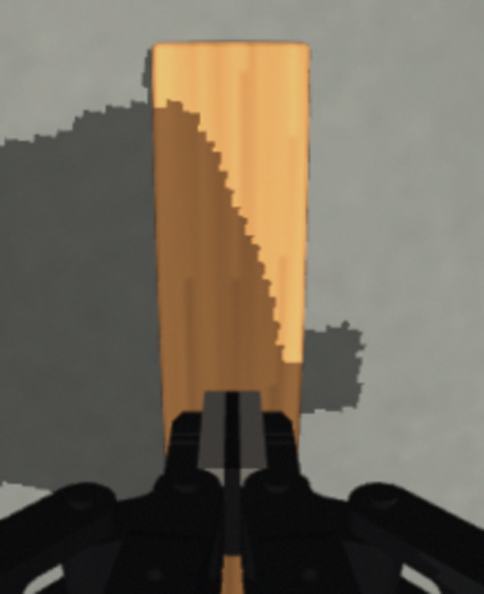

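The shut tips sit about 28 mm behind the nominal TCP: they cleared the 20 mm slat at TCP z = -2.5 mm with no force. So I'll treat the tip height as TCP z + 28 mm, descend gently with the fingers open and watch the force.

Call:
{"method": "drive_tool", "body": {"increments": [{"x": 0,"y": 0,"z": 0,"wx": 0,"wy": 0,"wz": 0,"grip": 0},{"x": 0,"y": 0,"z": 0,"wx": 0,"wy": 0,"wz": 0,"grip": 0},{"x": 0,"y": 0,"z": 0,"wx": 0,"wy": 0,"wz": 0,"grip": 0},{"x": 0,"y": 0,"z": 0,"wx": 0,"wy": 0,"wz": 0,"grip": 0},{"x": 0,"y": 0,"z": 3,"wx": 0,"wy": 0,"wz": 0,"grip": 0},{"x": 0,"y": 0,"z": 6,"wx": 0,"wy": 0,"wz": 0,"grip": 0},{"x": 0,"y": 0,"z": 9,"wx": 0,"wy": 0,"wz": 0,"grip": 0},{"x": 0,"y": 0,"z": 12,"wx": 0,"wy": 0,"wz": 0,"grip": 0},{"x": 0,"y": 0,"z": 15,"wx": 0,"wy": 0,"wz": 0,"grip": 0},{"x": 0,"y": 0,"z": 17,"wx": 0,"wy": 0,"wz": 0,"grip": 0}], "newtons": 60}}

```text
clock: 6.6
position: [0.5406, 0.2333, -0.0199]
orientation: [[0.987, 0.162, -0.0], [0.162, -0.987, 0.0], [-0.0, -0.0, -1.0]]
ft_force: [0.2, 0.1, 0.1]
grip_width: 0.998
```

Call:
{"method": "drive_tool", "body": {"increments": [{"x": 0,"y": 0,"z": 0,"wx": 0,"wy": 0,"wz": 0,"grip": 0.5},{"x": 0,"y": 0,"z": 0,"wx": 0,"wy": 0,"wz": 0,"grip": 0.7},{"x": 0,"y": 0,"z": 0,"wx": 0,"wy": 0,"wz": 0,"grip": 1},{"x": 0,"y": 0,"z": 0,"wx": 0,"wy": 0,"wz": 0,"grip": 1},{"x": 0,"y": 0,"z": 0,"wx": 0,"wy": 0,"wz": 0,"grip": 1},{"x": 0,"y": 0,"z": 0,"wx": 0,"wy": 0,"wz": 0,"grip": 1},{"x": 0,"y": 0,"z": 0,"wx": 0,"wy": 0,"wz": 0,"grip": 1}], "newtons": 60}}

```text
clock: 7.3
position: [0.541, 0.2334, -0.0191]
orientation: [[0.987, 0.162, 0.001], [0.162, -0.987, 0.0], [0.001, -0.0, -1.0]]
ft_force: [-1.4, -0.8, 5.4]
grip_width: 0.392
```

```bash
python3 -c "
from h import *
go((.541,.234,.08,9.3),(.5742,-.0711,.08,104.6),(.5742,-.0711,.08,56))"
```

```text
t 7.3 p [ 0.541   0.2334 -0.0191] head 9.3 w 0.392 F [-1.4 -0.8  5.4]
(0.541, 0.234, 0.08, 9.3) d [  0.  -1. -99.] w [-0.    -0.001  0.   ]
(0.5742, -0.0711, 0.08, 104.6) d [-16. 306. -99.] w [ 0.000e+00 -1.000e-03 -1.663e+00]
(0.5742, -0.0711, 0.08, 56) d [-16. 306. -99.] w [ 0.    -0.001 -0.815]
```

Call:
{"method": "drive_tool", "body": {"increments": [{"x": 0,"y": 0,"z": -30,"wx": 0,"wy": 0,"wz": 0,"grip": 1},{"x": 0,"y": 0,"z": -70,"wx": 0,"wy": 0,"wz": 0,"grip": 1},{"x": 0,"y": 0,"z": -99,"wx": 0,"wy": 0,"wz": -0.1,"grip": 1},{"x": -2,"y": 40,"z": -99,"wx": 0,"wy": 0,"wz": -0.25,"grip": 1},{"x": -4,"y": 80,"z": -99,"wx": 0,"wy": 0,"wz": -0.4,"grip": 1},{"x": -7,"y": 125,"z": -99,"wx": 0,"wy": 0,"wz": -0.55,"grip": 1},{"x": -9,"y": 170,"z": -99,"wx": 0,"wy": 0,"wz": -0.7,"grip": 1},{"x": -12,"y": 215,"z": -99,"wx": 0,"wy": 0,"wz": -0.85,"grip": 1},{"x": -14,"y": 260,"z": -99,"wx": 0,"wy": 0,"wz": -1.0,"grip": 1},{"x": -16,"y": 306,"z": -99,"wx": 0,"wy": 0,"wz": -1.15,"grip": 1}], "newtons": 60}}

```text
clock: 8.3
position: [0.5736, -0.0648, 0.0795]
orientation: [[0.34, 0.94, 0.0], [0.94, -0.34, 0.0], [0.0, 0.0, -1.0]]
ft_force: [1.5, -0.2, -0.1]
grip_width: 0.393
```

```bash
python3 -c "
from h import *
go((.5742,-.0711,.08,104.6),(.5742,-.0711,.023,104.6))"
```

```text
t 8.3 p [ 0.5736 -0.0648  0.0795] head 70.1 w 0.393 F [ 1.5 -0.2 -0.1]
(0.5742, -0.0711, 0.08, 104.6) d [-6.  3. -0.] w [ 0.    -0.    -0.602]
(0.5742, -0.0711, 0.023, 104.6) d [-6.  3. 57.] w [ 0.    -0.    -0.602]
```

Call:
{"method": "drive_tool", "body": {"increments": [{"x": 0,"y": 0,"z": 0,"wx": 0,"wy": 0,"wz": -0.14,"grip": 1},{"x": 0,"y": 0,"z": 0,"wx": 0,"wy": 0,"wz": -0.28,"grip": 1},{"x": 0,"y": 0,"z": 0,"wx": 0,"wy": 0,"wz": -0.42,"grip": 1},{"x": 0,"y": 0,"z": 0,"wx": 0,"wy": 0,"wz": -0.513,"grip": 1},{"x": 0,"y": 0,"z": 0,"wx": 0,"wy": 0,"wz": -0.513,"grip": 1},{"x": 0,"y": 0,"z": 0,"wx": 0,"wy": 0,"wz": -0.513,"grip": 1}], "newtons": 60}}

```text
clock: 8.9
position: [0.5737, -0.063, 0.0794]
orientation: [[-0.157, 0.988, -0.0], [0.988, 0.157, 0.0], [0.0, -0.0, -1.0]]
ft_force: [0.0, -0.0, -0.9]
grip_width: 0.388
```

```bash
python3 -c "
from h import *
go((.5742,-.0711,.08,104.6),(.5742,-.0711,.023,104.6))
save('wrist','w4.png')"
```

```text
t 8.9 p [ 0.5737 -0.063   0.0794] head 99.0 w 0.388 F [ 0.  -0.  -0.9]
(0.5742, -0.0711, 0.08, 104.6) d [-8. -1. -1.] w [-0.    -0.    -0.097]
(0.5742, -0.0711, 0.023, 104.6) d [-8. -1. 56.] w [-0.    -0.    -0.097]
```

View pics/w4.png

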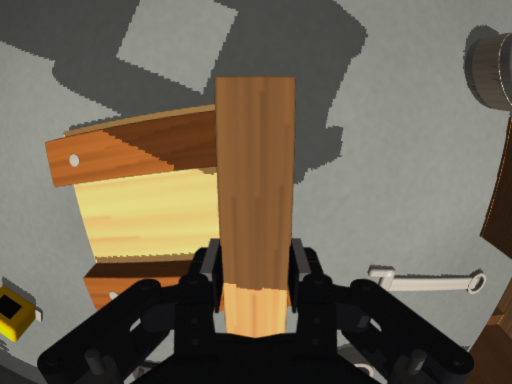

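The wrist view shows the slat held squarely, its end at (255,77), over the far end of the skid. I'll correct the offset and descend.

Call:
{"method": "drive_tool", "body": {"increments": [{"x": -8,"y": -1,"z": 0,"wx": 0,"wy": 0,"wz": -0.097,"grip": 1},{"x": -8,"y": -1,"z": 20,"wx": 0,"wy": 0,"wz": -0.097,"grip": 1},{"x": -8,"y": -1,"z": 35,"wx": 0,"wy": 0,"wz": -0.097,"grip": 1},{"x": -8,"y": -1,"z": 45,"wx": 0,"wy": 0,"wz": -0.097,"grip": 1},{"x": -8,"y": -1,"z": 50,"wx": 0,"wy": 0,"wz": -0.097,"grip": 1},{"x": -8,"y": -1,"z": 54,"wx": 0,"wy": 0,"wz": -0.097,"grip": 1},{"x": -8,"y": -1,"z": 56,"wx": 0,"wy": 0,"wz": -0.097,"grip": 1},{"x": -8,"y": -1,"z": 56,"wx": 0,"wy": 0,"wz": -0.097,"grip": 1}]}}

```text
clock: 9.75
position: [0.5742, -0.0711, 0.0236]
orientation: [[-0.255, 0.967, 0.0], [0.967, 0.255, 0.0], [0.0, 0.0, -1.0]]
ft_force: [0.5, -0.2, -0.7]
grip_width: 0.389
```

```bash
python3 -c "
from h import *
go((.5742,-.0711,.023,104.6))"
```

```text
t 9.75 p [ 0.5742 -0.0711  0.0236] head 104.7 w 0.389 F [ 0.5 -0.2 -0.7]
(0.5742, -0.0711, 0.023, 104.6) d [0. 0. 1.] w [ 0.    -0.     0.003]
```

Call:
{"method": "drive_tool", "body": {"increments": [{"x": 0,"y": 0,"z": 1,"wx": 0,"wy": 0,"wz": 0,"grip": 1},{"x": 0,"y": 0,"z": 2,"wx": 0,"wy": 0,"wz": 0,"grip": 1},{"x": 0,"y": 0,"z": 2,"wx": 0,"wy": 0,"wz": 0,"grip": 1}]}}

```text
clock: 10.05
position: [0.5741, -0.0711, 0.0215]
orientation: [[-0.255, 0.967, 0.0], [0.967, 0.255, 0.0], [0.0, 0.0, -1.0]]
ft_force: [0.5, 0.4, -1.5]
grip_width: 0.387
```

Call:
{"method": "drive_tool", "body": {"increments": [{"x": 0,"y": 0,"z": 0.5,"wx": 0,"wy": 0,"wz": 0,"grip": 0.4},{"x": 0,"y": 0,"z": 0.5,"wx": 0,"wy": 0,"wz": 0,"grip": 0.3},{"x": 0,"y": 0,"z": 0.5,"wx": 0,"wy": 0,"wz": 0,"grip": 0},{"x": 0,"y": 0,"z": 0.5,"wx": 0,"wy": 0,"wz": 0,"grip": 0},{"x": 0,"y": 0,"z": -10,"wx": 0,"wy": 0,"wz": 0,"grip": 0},{"x": 0,"y": 0,"z": -40,"wx": 0,"wy": 0,"wz": 0,"grip": 0},{"x": 0,"y": 0,"z": -80,"wx": 0,"wy": 0,"wz": 0,"grip": 0}]}}

```text
clock: 10.75
position: [0.5732, -0.0709, 0.1018]
orientation: [[-0.255, 0.967, -0.003], [0.967, 0.255, 0.001], [0.001, -0.002, -1.0]]
ft_force: [0.2, 0.1, 0.5]
grip_width: 0.997
```

```bash
python3 -c "
from h import *
go((.535,.367,.10,182),(.535,.367,-.019,182))"
```

```text
t 10.75 p [ 0.5732 -0.0709  0.1018] head 104.7 w 0.997 F [0.2 0.1 0.5]
(0.535, 0.367, 0.1, 182) d [433.  75.   2.] w [-1.000e-03 -3.000e-03 -1.348e+00]
(0.535, 0.367, -0.019, 182) d [433.  75. 121.] w [-1.000e-03 -3.000e-03 -1.348e+00]
```

Call:
{"method": "drive_tool", "body": {"increments": [{"x": 433,"y": 75,"z": 0,"wx": 0,"wy": 0,"wz": -1.348,"grip": 0},{"x": 433,"y": 75,"z": 0,"wx": 0,"wy": 0,"wz": -1.348,"grip": 0},{"x": 433,"y": 75,"z": 0,"wx": 0,"wy": 0,"wz": -1.348,"grip": 0},{"x": 433,"y": 75,"z": 0,"wx": 0,"wy": 0,"wz": -1.348,"grip": 0},{"x": 433,"y": 75,"z": 0,"wx": 0,"wy": 0,"wz": -1.348,"grip": 0},{"x": 433,"y": 75,"z": 0,"wx": 0,"wy": 0,"wz": -1.348,"grip": 0},{"x": 433,"y": 75,"z": 0,"wx": 0,"wy": 0,"wz": -1.348,"grip": 0},{"x": 433,"y": 75,"z": 0,"wx": 0,"wy": 0,"wz": -1.348,"grip": 0},{"x": 433,"y": 75,"z": 0,"wx": 0,"wy": 0,"wz": -1.348,"grip": 0},{"x": 433,"y": 75,"z": 0,"wx": 0,"wy": 0,"wz": -1.348,"grip": 0}]}}

```text
clock: 11.75
position: [0.5352, 0.3711, 0.1021]
orientation: [[-0.999, -0.044, 0.0], [-0.044, 0.999, 0.001], [-0.0, 0.001, -1.0]]
ft_force: [1.0, -0.4, 0.6]
grip_width: 0.998
```

Call:
{"method": "drive_tool", "body": {"increments": [{"x": 0,"y": 0,"z": 0,"wx": 0,"wy": 0,"wz": 0,"grip": 0},{"x": 0,"y": 0,"z": 0,"wx": 0,"wy": 0,"wz": 0,"grip": 0}]}}

```text
clock: 11.95
position: [0.5366, 0.3659, 0.1019]
orientation: [[-0.999, -0.033, 0.0], [-0.033, 0.999, -0.0], [-0.0, -0.0, -1.0]]
ft_force: [0.4, -0.6, -0.8]
grip_width: 0.999
```

```bash
python3 -c "
from h import *
go((.535,.367,.10,182),(.535,.367,-.019,182))"
```

```text
t 11.95 p [0.5366 0.3659 0.1019] head -178.1 w 0.999 F [ 0.4 -0.6 -0.8]
(0.535, 0.367, 0.1, 182) d [2. 1. 2.] w [-0.     0.    -0.002]
(0.535, 0.367, -0.019, 182) d [  2.   1. 121.] w [-0.     0.    -0.002]
```

Call:
{"method": "drive_tool", "body": {"increments": [{"x": 2,"y": 1,"z": 40,"wx": 0,"wy": 0,"wz": 0,"grip": 0},{"x": 2,"y": 1,"z": 80,"wx": 0,"wy": 0,"wz": 0,"grip": 0},{"x": 2,"y": 1,"z": 105,"wx": 0,"wy": 0,"wz": 0,"grip": 0},{"x": 2,"y": 1,"z": 116,"wx": 0,"wy": 0,"wz": 0,"grip": 0},{"x": 2,"y": 1,"z": 120,"wx": 0,"wy": 0,"wz": 0,"grip": 0},{"x": 2,"y": 1,"z": 120,"wx": 0,"wy": 0,"wz": 0,"grip": 0.5},{"x": 2,"y": 1,"z": 120,"wx": 0,"wy": 0,"wz": 0,"grip": 1},{"x": 2,"y": 1,"z": 120,"wx": 0,"wy": 0,"wz": 0,"grip": 1},{"x": 2,"y": 1,"z": 120,"wx": 0,"wy": 0,"wz": 0,"grip": 1},{"x": 2,"y": 1,"z": 120,"wx": 0,"wy": 0,"wz": 0,"grip": 1}], "newtons": 60}}

```text
clock: 12.95
position: [0.5349, 0.368, -0.0171]
orientation: [[-0.999, -0.035, 0.002], [-0.035, 0.999, 0.001], [-0.002, 0.001, -1.0]]
ft_force: [-1.8, -1.3, 7.2]
grip_width: 0.392
```

Call:
{"method": "drive_tool", "body": {"increments": [{"x": 0,"y": 0,"z": 0,"wx": 0,"wy": 0,"wz": 0,"grip": 1},{"x": 0,"y": 0,"z": 0,"wx": 0,"wy": 0,"wz": 0,"grip": 1}]}}

```text
clock: 13.15
position: [0.5349, 0.368, -0.0171]
orientation: [[-0.999, -0.035, 0.002], [-0.035, 0.999, 0.001], [-0.002, 0.001, -1.0]]
ft_force: [-1.0, -1.1, 8.3]
grip_width: 0.391
```

```bash
python3 -c "
from h import *
go((.535,.367,.08,182),(.4388,-.1063,.085,104.6),(.4388,-.1063,.023,104.6))"
```

```text
t 13.15 p [ 0.5349  0.368  -0.0171] head -178.0 w 0.391 F [-1.  -1.1  8.3]
(0.535, 0.367, 0.08, 182) d [ -0.  -1. -97.] w [ 0.001  0.002 -0.   ]
(0.4388, -0.1063, 0.085, 104.6) d [ 112. -471. -103.] w [2.000e-03 1.000e-03 1.351e+00]
(0.4388, -0.1063, 0.023, 104.6) d [ 112. -471.  -41.] w [2.000e-03 1.000e-03 1.351e+00]
```

Call:
{"method": "drive_tool", "body": {"increments": [{"x": 0,"y": 0,"z": -30,"wx": 0,"wy": 0,"wz": 0,"grip": 1},{"x": 0,"y": 0,"z": -70,"wx": 0,"wy": 0,"wz": 0,"grip": 1},{"x": 0,"y": 0,"z": -103,"wx": 0,"wy": 0,"wz": 0.1,"grip": 1},{"x": 112,"y": -471,"z": -103,"wx": 0,"wy": 0,"wz": 1.351,"grip": 1},{"x": 112,"y": -471,"z": -103,"wx": 0,"wy": 0,"wz": 1.351,"grip": 1},{"x": 112,"y": -471,"z": -103,"wx": 0,"wy": 0,"wz": 1.351,"grip": 1},{"x": 112,"y": -471,"z": -103,"wx": 0,"wy": 0,"wz": 1.351,"grip": 1},{"x": 112,"y": -471,"z": -103,"wx": 0,"wy": 0,"wz": 1.351,"grip": 1},{"x": 112,"y": -471,"z": -103,"wx": 0,"wy": 0,"wz": 1.351,"grip": 1},{"x": 112,"y": -471,"z": -103,"wx": 0,"wy": 0,"wz": 1.351,"grip": 1}]}}

```text
clock: 14.15
position: [0.4645, 0.0229, 0.0851]
orientation: [[-0.435, 0.901, 0.001], [0.901, 0.435, -0.0], [-0.001, 0.001, -1.0]]
ft_force: [1.4, 0.2, -0.9]
grip_width: 0.389
```

```bash
python3 -c "
from h import *
go((.4388,-.1063,.085,104.6),(.4388,-.1063,.023,104.6))"
```

```text
t 14.15 p [0.4645 0.0229 0.0851] head 115.8 w 0.389 F [ 1.4  0.2 -0.9]
(0.4388, -0.1063, 0.085, 104.6) d [-105.  -79.    0.] w [0.001 0.    0.195]
(0.4388, -0.1063, 0.023, 104.6) d [-105.  -79.   62.] w [0.001 0.    0.195]
```

Call:
{"method": "drive_tool", "body": {"increments": [{"x": -105,"y": -79,"z": 0,"wx": 0,"wy": 0,"wz": 0.195,"grip": 1},{"x": -105,"y": -79,"z": 0,"wx": 0,"wy": 0,"wz": 0.195,"grip": 1},{"x": -105,"y": -79,"z": 0,"wx": 0,"wy": 0,"wz": 0.195,"grip": 1},{"x": -105,"y": -79,"z": 0,"wx": 0,"wy": 0,"wz": 0.195,"grip": 1},{"x": -105,"y": -79,"z": 0,"wx": 0,"wy": 0,"wz": 0.195,"grip": 1},{"x": -105,"y": -79,"z": 0,"wx": 0,"wy": 0,"wz": 0.195,"grip": 1},{"x": -105,"y": -79,"z": 0,"wx": 0,"wy": 0,"wz": 0.195,"grip": 1}]}}

```text
clock: 14.85
position: [0.4406, -0.1036, 0.0846]
orientation: [[-0.259, 0.966, 0.0], [0.966, 0.259, 0.0], [0.0, 0.0, -1.0]]
ft_force: [0.2, 0.4, -1.3]
grip_width: 0.391
```

```bash
python3 -c "
from h import *
go((.4388,-.1063,.085,104.6),(.4388,-.1063,.0245,104.6))"
```

```text
t 14.85 p [ 0.4406 -0.1036  0.0846] head 105.0 w 0.391 F [ 0.2  0.4 -1.3]
(0.4388, -0.1063, 0.085, 104.6) d [-2. -2. -0.] w [ 0.    -0.     0.007]
(0.4388, -0.1063, 0.0245, 104.6) d [-2. -3. 60.] w [ 0.    -0.     0.007]
```

Next I'll descend, touch down and release. I'll then rise with the fingers straight up.

Call:
{"method": "drive_tool", "body": {"increments": [{"x": -2,"y": -2,"z": 20,"wx": 0,"wy": 0,"wz": 0.007,"grip": 1},{"x": -2,"y": -2,"z": 40,"wx": 0,"wy": 0,"wz": 0.007,"grip": 1},{"x": -2,"y": -2,"z": 52,"wx": 0,"wy": 0,"wz": 0.007,"grip": 1},{"x": -2,"y": -2,"z": 58,"wx": 0,"wy": 0,"wz": 0.007,"grip": 1},{"x": -2,"y": -2,"z": 60,"wx": 0,"wy": 0,"wz": 0.007,"grip": 1},{"x": -2,"y": -2,"z": 61,"wx": 0,"wy": 0,"wz": 0.007,"grip": 1},{"x": -2,"y": -2,"z": 61,"wx": 0,"wy": 0,"wz": 0.007,"grip": 1}]}}

```text
clock: 15.55
position: [0.4394, -0.1071, 0.024]
orientation: [[-0.251, 0.968, 0.001], [0.968, 0.251, -0.0], [-0.0, 0.001, -1.0]]
ft_force: [0.7, 0.1, -1.5]
grip_width: 0.387
```

Call:
{"method": "drive_tool", "body": {"increments": [{"x": 0,"y": 0,"z": 0,"wx": 0,"wy": 0,"wz": 0,"grip": 0.4},{"x": 0,"y": 0,"z": 0,"wx": 0,"wy": 0,"wz": 0,"grip": 0.3},{"x": 0,"y": 0,"z": 0,"wx": 0,"wy": 0,"wz": 0,"grip": 0},{"x": 0,"y": 0,"z": 0,"wx": 0,"wy": 0,"wz": 0,"grip": 0},{"x": 0,"y": 0,"z": -10,"wx": 0,"wy": 0,"wz": 0,"grip": 0},{"x": 0,"y": 0,"z": -40,"wx": 0,"wy": 0,"wz": 0,"grip": 0},{"x": 0,"y": 0,"z": -80,"wx": 0,"wy": 0,"wz": 0,"grip": 0}]}}

```text
clock: 16.25
position: [0.4381, -0.1066, 0.104]
orientation: [[-0.251, 0.968, -0.002], [0.968, 0.251, 0.001], [0.002, -0.002, -1.0]]
ft_force: [0.2, -0.1, 0.4]
grip_width: 0.997
```

```bash
python3 -c "
from h import *
go((.541,-.363,.13,6.7))"
```

```text
t 16.25 p [ 0.4381 -0.1066  0.104 ] head 104.5 w 0.997 F [ 0.2 -0.1  0.4]
(0.541, -0.363, 0.13, 6.7) d [-274.   35.  -27.] w [-0.003  0.     1.707]
```

Call:
{"method": "drive_tool", "body": {"increments": [{"x": -274,"y": 35,"z": -27,"wx": 0,"wy": 0,"wz": 1.707,"grip": 0},{"x": -274,"y": 35,"z": -27,"wx": 0,"wy": 0,"wz": 1.707,"grip": 0},{"x": -274,"y": 35,"z": -27,"wx": 0,"wy": 0,"wz": 1.707,"grip": 0},{"x": -274,"y": 35,"z": -27,"wx": 0,"wy": 0,"wz": 1.707,"grip": 0},{"x": -274,"y": 35,"z": -27,"wx": 0,"wy": 0,"wz": 1.707,"grip": 0},{"x": -274,"y": 35,"z": -27,"wx": 0,"wy": 0,"wz": 1.707,"grip": 0},{"x": -274,"y": 35,"z": -27,"wx": 0,"wy": 0,"wz": 1.707,"grip": 0},{"x": -274,"y": 35,"z": -27,"wx": 0,"wy": 0,"wz": 1.707,"grip": 0},{"x": -274,"y": 35,"z": -27,"wx": 0,"wy": 0,"wz": 1.707,"grip": 0},{"x": -274,"y": 35,"z": -27,"wx": 0,"wy": 0,"wz": 1.707,"grip": 0}]}}

```text
clock: 17.25
position: [0.5416, -0.3635, 0.1311]
orientation: [[0.95, 0.313, 0.0], [0.313, -0.95, 0.0], [0.0, -0.0, -1.0]]
ft_force: [0.1, -0.4, 1.1]
grip_width: 0.995
```

```bash
python3 -c "
from h import *
go((.541,-.363,.13,6.7))"
```

```text
t 17.25 p [ 0.5416 -0.3635  0.1311] head 18.2 w 0.995 F [ 0.1 -0.4  1.1]
(0.541, -0.363, 0.13, 6.7) d [-0. -1.  1.] w [-0.    -0.     0.201]
```

Call:
{"method": "drive_tool", "body": {"increments": [{"x": 0,"y": 0,"z": 0,"wx": 0,"wy": 0,"wz": 0.14,"grip": 0},{"x": 0,"y": 0,"z": 0,"wx": 0,"wy": 0,"wz": 0.201,"grip": 0},{"x": 0,"y": 0,"z": 0,"wx": 0,"wy": 0,"wz": 0.201,"grip": 0}]}}

```text
clock: 17.55
position: [0.5416, -0.3635, 0.1311]
orientation: [[0.993, 0.122, 0.0], [0.122, -0.993, -0.0], [0.0, 0.0, -1.0]]
ft_force: [0.3, -0.1, -1.5]
grip_width: 1.002
```

```bash
python3 -c "
from h import *
go((.541,-.363,.018,6.7))
m=vision.camera_model('wrist');print(m)
a=vision.grab_frame('wrist');b=vision.grab_frame('top')
cv2.imwrite('pics/t5.png',b[:,:,::-1]);cv2.imwrite('pics/w5.png',a[:,:,::-1])
b=cv2.resize(b[150:250,230:410],None,fx=3,fy=3,interpolation=2);a=a[:,100:]
c=np.zeros((600,540,3),np.uint8);c[:300]=b;c[300:600,:412]=a[84:];cv2.imwrite('pics/v5.png',c[:,:,::-1])"
```

```text
t 17.55 p [ 0.5416 -0.3635  0.1311] head 7.0 w 1.002 F [ 0.3 -0.1 -1.5]
(0.541, -0.363, 0.018, 6.7) d [ -1.  -1. 113.] w [ 0.    -0.     0.005]
{'mtx': array([[297.31863964,   0.        , 255.07527239],
       [  0.        , 297.31863964, 195.31909022],
       [  0.        ,   0.        ,   1.        ]]), 'eye': array([ 0.61951376, -0.35391799,  0.29896312]), 'orientation': array([[ 0.12241585,  0.94473842,  0.30411128],
       [-0.99247835,  0.11620583,  0.03850884],
       [ 0.00104127, -0.30653795,  0.95185787]])}
```

View pics/v5.png

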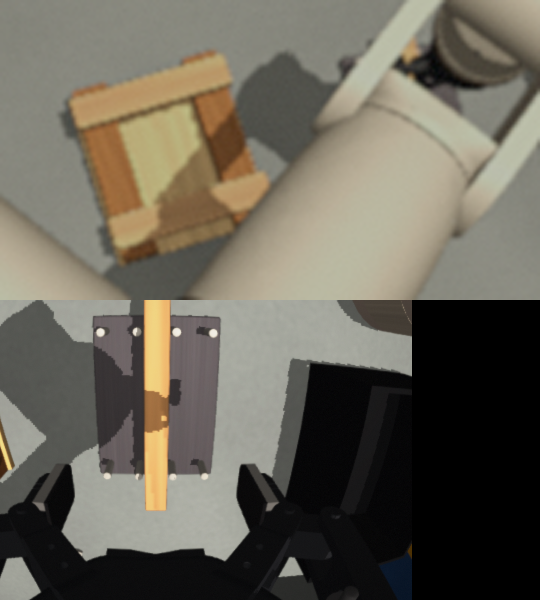

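```bash
python3 -c "
from h import *
m=dict(mtx=np.array([[297.31863964,0,255.07527239],[0,297.31863964,195.31909022],[0,0,1]]),eye=np.array([0.61951376,-0.35391799,0.29896312]),orientation=np.array([[0.12241585,0.94473842,0.30411128],[-0.99247835,0.11620583,0.03850884],[0.00104127,-0.30653795,0.95185787]]))
print('near end',px2w('wrist',256,294,.072,m).round(4))
P=[px2w('wrist',*p,.042,m) for p in((200,116),(313,117),(207,260),(304,260))];print(np.round(P,4),np.mean(P,0))
for p in ((245,130),(270,130)):print(px2w('wrist',*p,.072,m))
A=lambda u,v:(230+(u+.5)/3-.5,150+(v+.5)/3-.5)
m=vision.camera_model('top')
for q in ([(72,100),(228,55),(231,82),(80,127)],[(105,217),(268,172),(262,196),(111,242)]):
  P=np.array([px2w('top',*A(*p),.06,m) for p in q]);d=P[1]+P[2]-P[0]-P[3];print(P.mean(0).round(4),np.linalg.norm(d)/2,np.degrees(np.arctan2(d[1],d[0])))
"
```

```text
near end [ 0.4507 -0.3758  0.072 ]
[[ 0.6031 -0.3083  0.042 ]
 [ 0.6143 -0.4054  0.042 ]
 [ 0.4639 -0.3248  0.042 ]
 [ 0.4757 -0.4214  0.042 ]] [ 0.53924151 -0.36495822  0.042     ]
[ 0.59787368 -0.34910295  0.072     ]
[ 0.60022327 -0.36798073  0.072     ]
[ 0.5731 -0.0719  0.06  ] 0.17818062828925268 -75.8077720319101
[ 0.4418 -0.1018  0.06  ] 0.17870409994722977 -76.28850971676187
```

Both slats lie across the bearers within about 5 mm and 1° of target, and the tool is centred over the board. I'll descend and grip it.

Call:
{"method": "drive_tool", "body": {"increments": [{"x": 1,"y": 0,"z": 40,"wx": 0,"wy": 0,"wz": 0,"grip": 0},{"x": 1,"y": 0,"z": 80,"wx": 0,"wy": 0,"wz": 0,"grip": 0},{"x": 1,"y": 0,"z": 105,"wx": 0,"wy": 0,"wz": 0,"grip": 0},{"x": 1,"y": 0,"z": 113,"wx": 0,"wy": 0,"wz": 0,"grip": 0},{"x": 1,"y": 0,"z": 113,"wx": 0,"wy": 0,"wz": 0,"grip": 0.4},{"x": 1,"y": 0,"z": 113,"wx": 0,"wy": 0,"wz": 0,"grip": 0.7},{"x": 1,"y": 0,"z": 113,"wx": 0,"wy": 0,"wz": 0,"grip": 1},{"x": 1,"y": 0,"z": 113,"wx": 0,"wy": 0,"wz": 0,"grip": 1},{"x": 1,"y": 0,"z": 113,"wx": 0,"wy": 0,"wz": 0,"grip": 1},{"x": 1,"y": 0,"z": 113,"wx": 0,"wy": 0,"wz": 0,"grip": 1}], "newtons": 60}}

```text
clock: 18.65
position: [0.543, -0.3637, 0.0186]
orientation: [[0.992, 0.123, 0.001], [0.123, -0.992, -0.001], [0.001, 0.001, -1.0]]
ft_force: [-1.1, 0.3, 5.6]
grip_width: 0.225
```

Call:
{"method": "drive_tool", "body": {"increments": [{"x": 0,"y": 0,"z": 0,"wx": 0,"wy": 0,"wz": 0,"grip": 1},{"x": 0,"y": 0,"z": -15,"wx": 0,"wy": 0,"wz": 0,"grip": 1},{"x": 0,"y": 0,"z": -40,"wx": 0,"wy": 0,"wz": 0,"grip": 1},{"x": 0,"y": 0,"z": -75,"wx": 0,"wy": 0,"wz": 0,"grip": 1},{"x": 0,"y": 0,"z": -110,"wx": 0,"wy": 0,"wz": 0,"grip": 1},{"x": 0,"y": 0,"z": -120,"wx": 0,"wy": 0,"wz": 0,"grip": 1}]}}

```text
clock: 19.25
position: [0.5436, -0.3642, 0.143]
orientation: [[0.992, 0.123, 0.005], [0.123, -0.992, -0.004], [0.004, 0.004, -1.0]]
ft_force: [0.2, -0.0, -1.8]
grip_width: 0.225
```

```bash
python3 -c "
from h import *
go((.50,.30,.14,9),(.5,.30,.01,9))"
```

```text
t 19.25 p [ 0.5436 -0.3642  0.143 ] head 7.1 w 0.225 F [ 0.2 -0.  -1.8]
(0.5, 0.3, 0.14, 9) d [  38. -665.    0.] w [ 0.004 -0.004 -0.034]
(0.5, 0.3, 0.01, 9) d [  38. -665.  130.] w [ 0.004 -0.004 -0.034]
```

Call:
{"method": "drive_tool", "body": {"increments": [{"x": 40,"y": -300,"z": 0,"wx": 0,"wy": 0,"wz": 0,"grip": 1},{"x": 40,"y": -300,"z": 0,"wx": 0,"wy": 0,"wz": 0,"grip": 1},{"x": 40,"y": -300,"z": 0,"wx": 0,"wy": 0,"wz": 0,"grip": 1},{"x": 40,"y": -300,"z": 0,"wx": 0,"wy": 0,"wz": 0,"grip": 1},{"x": 65,"y": -621,"z": 0,"wx": 0,"wy": 0,"wz": 0,"grip": 1},{"x": 65,"y": -621,"z": 0,"wx": 0,"wy": 0,"wz": 0,"grip": 1},{"x": 65,"y": -621,"z": 0,"wx": 0,"wy": 0,"wz": 0,"grip": 1},{"x": 65,"y": -621,"z": 0,"wx": 0,"wy": 0,"wz": 0,"grip": 1},{"x": 65,"y": -621,"z": 0,"wx": 0,"wy": 0,"wz": 0,"grip": 1},{"x": 65,"y": -621,"z": 0,"wx": 0,"wy": 0,"wz": 0,"grip": 1}]}}

```text
clock: 20.25
position: [0.5342, 0.1385, 0.1381]
orientation: [[0.992, 0.123, 0.001], [0.123, -0.992, 0.0], [0.001, -0.0, -1.0]]
ft_force: [1.7, -1.0, -1.0]
grip_width: 0.221
```

```bash
python3 -c "
from h import *
go((.53,.26,.14,7),(.53,.26,.01,7))"
```

```text
t 20.25 p [0.5342 0.1385 0.1381] head 7.1 w 0.221 F [ 1.7 -1.  -1. ]
(0.53, 0.26, 0.14, 7) d [  11. -121.   -2.] w [-0.    -0.001  0.001]
(0.53, 0.26, 0.01, 7) d [  11. -121.  128.] w [-0.    -0.001  0.001]
```

Call:
{"method": "drive_tool", "body": {"increments": [{"x": 11,"y": -115,"z": 0,"wx": 0,"wy": 0,"wz": 0,"grip": 1},{"x": 11,"y": -115,"z": 0,"wx": 0,"wy": 0,"wz": 0,"grip": 1},{"x": 11,"y": -115,"z": 0,"wx": 0,"wy": 0,"wz": 0,"grip": 1},{"x": 11,"y": -115,"z": 20,"wx": 0,"wy": 0,"wz": 0,"grip": 1},{"x": 11,"y": -115,"z": 60,"wx": 0,"wy": 0,"wz": 0,"grip": 1},{"x": 11,"y": -115,"z": 95,"wx": 0,"wy": 0,"wz": 0,"grip": 1},{"x": 11,"y": -115,"z": 115,"wx": 0,"wy": 0,"wz": 0,"grip": 1},{"x": 11,"y": -115,"z": 123,"wx": 0,"wy": 0,"wz": 0,"grip": 1},{"x": 11,"y": -115,"z": 126,"wx": 0,"wy": 0,"wz": 0,"grip": 1},{"x": 11,"y": -115,"z": 126,"wx": 0,"wy": 0,"wz": 0,"grip": 1}]}}

```text
clock: 21.25
position: [0.532, 0.252, 0.0124]
orientation: [[0.992, 0.123, 0.001], [0.123, -0.992, 0.0], [0.001, -0.0, -1.0]]
ft_force: [0.8, 0.0, -1.1]
grip_width: 0.22
```

Call:
{"method": "drive_tool", "body": {"increments": [{"x": 0,"y": 0,"z": 1,"wx": 0,"wy": 0,"wz": 0,"grip": 1},{"x": 0,"y": 0,"z": 1,"wx": 0,"wy": 0,"wz": 0,"grip": 1}]}}

```text
clock: 21.45
position: [0.532, 0.2521, 0.0114]
orientation: [[0.992, 0.123, 0.001], [0.123, -0.992, 0.0], [0.001, -0.0, -1.0]]
ft_force: [-0.4, -0.3, -0.9]
grip_width: 0.225
```

Contact is expected at about TCP z = 0.0066, so I'll lower 4.5 mm in small steps.

Call:
{"method": "drive_tool", "body": {"increments": [{"x": 0,"y": 0,"z": 1.5,"wx": 0,"wy": 0,"wz": 0,"grip": 1},{"x": 0,"y": 0,"z": 3,"wx": 0,"wy": 0,"wz": 0,"grip": 1},{"x": 0,"y": 0,"z": 4,"wx": 0,"wy": 0,"wz": 0,"grip": 1},{"x": 0,"y": 0,"z": 4.5,"wx": 0,"wy": 0,"wz": 0,"grip": 1},{"x": 0,"y": 0,"z": 4.5,"wx": 0,"wy": 0,"wz": 0,"grip": 1}]}}

```text
clock: 21.95
position: [0.5315, 0.252, 0.0066]
orientation: [[0.992, 0.123, 0.0], [0.123, -0.992, 0.0], [0.0, -0.0, -1.0]]
ft_force: [-4.5, -1.0, 8.6]
grip_width: 0.231
```

Call:
{"method": "drive_tool", "body": {"increments": [{"x": 0,"y": 0,"z": -0.5,"wx": 0,"wy": 0,"wz": 0,"grip": 0.6},{"x": 0,"y": 0,"z": -1,"wx": 0,"wy": 0,"wz": 0,"grip": 0.3},{"x": 0,"y": 0,"z": -2,"wx": 0,"wy": 0,"wz": 0,"grip": 0},{"x": 0,"y": 0,"z": -3,"wx": 0,"wy": 0,"wz": 0,"grip": 0},{"x": 0,"y": 0,"z": -3,"wx": 0,"wy": 0,"wz": 0,"grip": 0},{"x": 0,"y": 0,"z": -3,"wx": 0,"wy": 0,"wz": 0,"grip": 0}]}}

```text
clock: 22.55
position: [0.5316, 0.252, 0.009]
orientation: [[0.992, 0.123, 0.0], [0.123, -0.992, 0.0], [0.0, -0.0, -1.0]]
ft_force: [-0.1, 0.1, 0.6]
grip_width: 1.001
```

Call:
{"method": "drive_tool", "body": {"increments": [{"x": 0,"y": -15,"z": 0,"wx": 0,"wy": 0,"wz": 0,"grip": 0},{"x": 0,"y": -28,"z": 0,"wx": 0,"wy": 0,"wz": 0,"grip": 0},{"x": 0,"y": -36,"z": 0,"wx": 0,"wy": 0,"wz": 0,"grip": 0},{"x": 0,"y": -44,"z": 0,"wx": 0,"wy": 0,"wz": 0,"grip": 0},{"x": 0,"y": -52,"z": 0,"wx": 0,"wy": 0,"wz": 0,"grip": 0},{"x": 0,"y": -60,"z": 0,"wx": 0,"wy": 0,"wz": 0,"grip": 0},{"x": 0,"y": -68,"z": 0,"wx": 0,"wy": 0,"wz": 0,"grip": 0},{"x": 0,"y": -75,"z": 0,"wx": 0,"wy": 0,"wz": 0,"grip": 0},{"x": 0,"y": -75,"z": 0,"wx": 0,"wy": 0,"wz": 0,"grip": 0}]}}

```text
clock: 23.45
position: [0.5222, 0.3272, 0.009]
orientation: [[0.992, 0.124, -0.0], [0.124, -0.992, 0.0], [0.0, -0.0, -1.0]]
ft_force: [0.1, -0.5, 0.2]
grip_width: 0.996
```

Call:
{"method": "drive_tool", "body": {"increments": [{"x": 0,"y": 0,"z": -40,"wx": 0,"wy": 0,"wz": 0,"grip": 0},{"x": 0,"y": 0,"z": -80,"wx": 0,"wy": 0,"wz": 0,"grip": 0},{"x": 0,"y": 0,"z": -120,"wx": 0,"wy": 0,"wz": 0,"grip": 0},{"x": 0,"y": 0,"z": -120,"wx": 0,"wy": 0,"wz": 0,"grip": 0},{"x": 0,"y": 0,"z": -120,"wx": 0,"wy": 0,"wz": 0,"grip": 0}]}}

```text
clock: 23.95
position: [0.5227, 0.3263, 0.1297]
orientation: [[0.992, 0.123, 0.001], [0.123, -0.992, 0.001], [0.002, -0.001, -1.0]]
ft_force: [1.7, 0.3, -0.8]
grip_width: 0.997
```

```bash
python3 -c "
from h import *
go((.53,.3,.1,7))
m=vision.camera_model('wrist');np.savez('m6.npz',**m)
save('wrist','w6.png')"
```

```text
t 23.95 p [0.5227 0.3263 0.1297] head 7.0 w 0.997 F [ 1.7  0.3 -0.8]
(0.53, 0.3, 0.1, 7) d [ 4. 27. 30.] w [-0.001 -0.002  0.001]
```

View pics/w6.png

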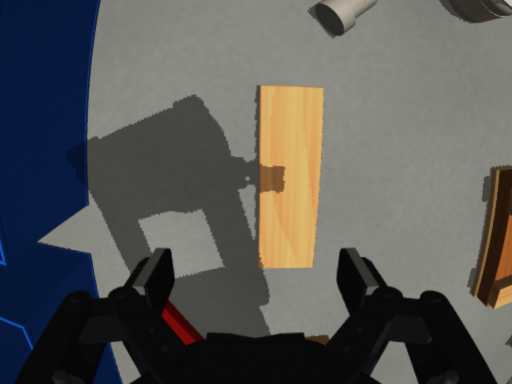

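The board lies flat, its corners at (260,86), (323,88), (314,268) and (261,269).

```bash
python3 -c "
from h import *
m=dict(np.load('m6.npz'))
P=np.array([px2w('wrist',*p,.02,m) for p in((260,86),(323,88),(314,268),(261,269))])
d=(P[0]+P[1]-P[2]-P[3])/2;w=(P[0]+P[3]-P[1]-P[2])/2;c=P.mean(0);h=np.degrees(np.arctan2(d[1],d[0]))
print(c,np.linalg.norm(d),np.linalg.norm(w),h,np.degrees(np.arctan2(w[1],w[0]))-90)
go((c[0],c[1],.1,h),(c[0],c[1],-.012,h))"
```

```text
[0.52661373 0.29147938 0.02      ] 0.18921721436036867 0.05864229484486233 7.656573642725317 7.0386493879956475
t 24.0 p [0.5222 0.3261 0.1285] head 7.0 w 0.999 F [ 0.8 -0.2  0.3]
(np.float64(0.5266137319980874), np.float64(0.291479375935831), 0.1, np.float64(7.656573642725317)) d [ 0. 35. 28.] w [ 0.     0.    -0.011]
(np.float64(0.5266137319980874), np.float64(0.291479375935831), -0.012, np.float64(7.656573642725317)) d [  0.  35. 140.] w [ 0.     0.    -0.011]
```

Call:
{"method": "drive_tool", "body": {"increments": [{"x": 0,"y": 35,"z": 20,"wx": 0,"wy": 0,"wz": 0,"grip": 0},{"x": 0,"y": 35,"z": 50,"wx": 0,"wy": 0,"wz": 0,"grip": 0},{"x": 0,"y": 35,"z": 80,"wx": 0,"wy": 0,"wz": 0,"grip": 0},{"x": 0,"y": 35,"z": 95,"wx": 0,"wy": 0,"wz": 0,"grip": 0},{"x": 0,"y": 35,"z": 110,"wx": 0,"wy": 0,"wz": 0,"grip": 0},{"x": 0,"y": 35,"z": 125,"wx": 0,"wy": 0,"wz": 0,"grip": 0},{"x": 0,"y": 35,"z": 137,"wx": 0,"wy": 0,"wz": 0,"grip": 0},{"x": 0,"y": 35,"z": 142,"wx": 0,"wy": 0,"wz": 0,"grip": 0},{"x": 0,"y": 35,"z": 145,"wx": 0,"wy": 0,"wz": 0,"grip": 0},{"x": 0,"y": 35,"z": 145,"wx": 0,"wy": 0,"wz": 0,"grip": 0}]}}

```text
clock: 25.0
position: [0.5268, 0.2918, -0.0159]
orientation: [[0.992, 0.123, 0.0], [0.123, -0.992, 0.0], [0.0, -0.0, -1.0]]
ft_force: [-0.2, 0.2, -0.6]
grip_width: 1.001
```

Call:
{"method": "drive_tool", "body": {"increments": [{"x": 0,"y": 0,"z": 0,"wx": 0,"wy": 0,"wz": 0,"grip": 0.2},{"x": 0,"y": 0,"z": 0,"wx": 0,"wy": 0,"wz": 0,"grip": 1},{"x": 0,"y": 0,"z": 0,"wx": 0,"wy": 0,"wz": 0,"grip": 1},{"x": 0,"y": 0,"z": 0,"wx": 0,"wy": 0,"wz": 0,"grip": 1},{"x": 0,"y": 0,"z": 0,"wx": 0,"wy": 0,"wz": 0,"grip": 1},{"x": 0,"y": 0,"z": 0,"wx": 0,"wy": 0,"wz": 0,"grip": 1}], "newtons": 60}}

```text
clock: 25.6
position: [0.527, 0.2918, -0.0148]
orientation: [[0.992, 0.123, 0.001], [0.123, -0.992, 0.001], [0.001, -0.0, -1.0]]
ft_force: [-3.1, -2.1, 9.8]
grip_width: 0.676
```

```bash
python3 -c "
from h import *
go((.5266,.2915,.1,7.5),(.5065,-.0887,.1,14.6))"
```

```text
t 25.6 p [ 0.527   0.2918 -0.0148] head 7.1 w 0.676 F [-3.1 -2.1  9.8]
(0.5266, 0.2915, 0.1, 7.5) d [  -0.    0. -115.] w [-0.    -0.001 -0.008]
(0.5065, -0.0887, 0.1, 14.6) d [ -67.  375. -115.] w [-0.    -0.001 -0.132]
```

Call:
{"method": "drive_tool", "body": {"increments": [{"x": 0,"y": 0,"z": -30,"wx": 0,"wy": 0,"wz": 0,"grip": 1},{"x": 0,"y": 0,"z": -70,"wx": 0,"wy": 0,"wz": 0,"grip": 1},{"x": 0,"y": 0,"z": -115,"wx": 0,"wy": 0,"wz": 0,"grip": 1},{"x": -67,"y": 375,"z": -115,"wx": 0,"wy": 0,"wz": -0.132,"grip": 1},{"x": -67,"y": 375,"z": -115,"wx": 0,"wy": 0,"wz": -0.132,"grip": 1},{"x": -67,"y": 375,"z": -115,"wx": 0,"wy": 0,"wz": -0.132,"grip": 1},{"x": -67,"y": 375,"z": -115,"wx": 0,"wy": 0,"wz": -0.132,"grip": 1},{"x": -67,"y": 375,"z": -115,"wx": 0,"wy": 0,"wz": -0.132,"grip": 1},{"x": -67,"y": 375,"z": -115,"wx": 0,"wy": 0,"wz": -0.132,"grip": 1},{"x": -67,"y": 375,"z": -115,"wx": 0,"wy": 0,"wz": -0.132,"grip": 1}]}}

```text
clock: 26.6
position: [0.5075, -0.0597, 0.0996]
orientation: [[0.968, 0.253, 0.001], [0.253, -0.968, -0.0], [0.001, 0.0, -1.0]]
ft_force: [1.5, -0.4, -0.2]
grip_width: 0.674
```

Call:
{"method": "drive_tool", "body": {"increments": [{"x": 0,"y": 45,"z": 0,"wx": 0,"wy": 0,"wz": 0,"grip": 1},{"x": 0,"y": 45,"z": 0,"wx": 0,"wy": 0,"wz": 0,"grip": 1},{"x": 0,"y": 45,"z": 0,"wx": 0,"wy": 0,"wz": 0,"grip": 1},{"x": 0,"y": 45,"z": 0,"wx": 0,"wy": 0,"wz": 0,"grip": 1}]}}

```text
clock: 27.0
position: [0.5191, -0.1006, 0.099]
orientation: [[0.968, 0.253, -0.0], [0.253, -0.968, 0.0], [0.0, -0.0, -1.0]]
ft_force: [0.5, 0.5, -0.4]
grip_width: 0.67
```

```bash
python3 -c "
from h import *
go((.5065,-.0887,.1,14.6),(.5065,-.0887,.047,14.6))"
```

```text
t 27.0 p [ 0.5191 -0.1006  0.099 ] head 14.6 w 0.67 F [ 0.5  0.5 -0.4]
(0.5065, -0.0887, 0.1, 14.6) d [ -9. -15.  -1.] w [-0.    -0.     0.001]
(0.5065, -0.0887, 0.047, 14.6) d [ -9. -15.  52.] w [-0.    -0.     0.001]
```

Call:
{"method": "drive_tool", "body": {"increments": [{"x": -9,"y": -15,"z": 0,"wx": 0,"wy": 0,"wz": 0,"grip": 1},{"x": -9,"y": -15,"z": 15,"wx": 0,"wy": 0,"wz": 0,"grip": 1},{"x": -9,"y": -15,"z": 30,"wx": 0,"wy": 0,"wz": 0,"grip": 1},{"x": -9,"y": -15,"z": 42,"wx": 0,"wy": 0,"wz": 0,"grip": 1},{"x": -9,"y": -15,"z": 48,"wx": 0,"wy": 0,"wz": 0,"grip": 1},{"x": -9,"y": -15,"z": 51,"wx": 0,"wy": 0,"wz": 0,"grip": 1},{"x": -9,"y": -15,"z": 52,"wx": 0,"wy": 0,"wz": 0,"grip": 1},{"x": -9,"y": -15,"z": 53,"wx": 0,"wy": 0,"wz": 0,"grip": 1},{"x": -9,"y": -15,"z": 53,"wx": 0,"wy": 0,"wz": 0,"grip": 1}]}}

```text
clock: 27.9
position: [0.5069, -0.0891, 0.0463]
orientation: [[0.968, 0.252, 0.0], [0.252, -0.968, -0.0], [0.0, 0.0, -1.0]]
ft_force: [-0.0, 0.3, -0.6]
grip_width: 0.677
```

The board is about 1 mm above the slats. I'll lower it 1 mm, release, and rise.

Call:
{"method": "drive_tool", "body": {"increments": [{"x": 0,"y": 0,"z": 1,"wx": 0,"wy": 0,"wz": 0,"grip": 1},{"x": 0,"y": 0,"z": 1,"wx": 0,"wy": 0,"wz": 0,"grip": 0.25},{"x": 0,"y": 0,"z": 1,"wx": 0,"wy": 0,"wz": 0,"grip": 0.1},{"x": 0,"y": 0,"z": 1,"wx": 0,"wy": 0,"wz": 0,"grip": 0},{"x": 0,"y": 0,"z": 1,"wx": 0,"wy": 0,"wz": 0,"grip": 0},{"x": 0,"y": 0,"z": -10,"wx": 0,"wy": 0,"wz": 0,"grip": 0},{"x": 0,"y": 0,"z": -40,"wx": 0,"wy": 0,"wz": 0,"grip": 0},{"x": 0,"y": 0,"z": -80,"wx": 0,"wy": 0,"wz": 0,"grip": 0},{"x": 0,"y": 0,"z": -120,"wx": 0,"wy": 0,"wz": 0,"grip": 0},{"x": 0,"y": 0,"z": -120,"wx": 0,"wy": 0,"wz": 0,"grip": 0}]}}

```text
clock: 28.9
position: [0.5087, -0.0896, 0.1723]
orientation: [[0.968, 0.253, 0.008], [0.253, -0.968, -0.003], [0.007, 0.004, -1.0]]
ft_force: [0.9, 0.7, -0.8]
grip_width: 0.998
```

Call:
{"method": "drive_tool", "body": {"increments": [{"x": 0,"y": 350,"z": -20,"wx": 0,"wy": 0,"wz": 0,"grip": 0},{"x": 0,"y": 350,"z": -20,"wx": 0,"wy": 0,"wz": 0,"grip": 0},{"x": 0,"y": 350,"z": -20,"wx": 0,"wy": 0,"wz": 0,"grip": 0},{"x": 0,"y": 350,"z": -20,"wx": 0,"wy": 0,"wz": 0,"grip": 0},{"x": 0,"y": 350,"z": -20,"wx": 0,"wy": 0,"wz": 0,"grip": 0},{"x": 0,"y": 350,"z": -20,"wx": 0,"wy": 0,"wz": 0,"grip": 0},{"x": 0,"y": 350,"z": -20,"wx": 0,"wy": 0,"wz": 0,"grip": 0},{"x": 0,"y": 350,"z": -20,"wx": 0,"wy": 0,"wz": 0,"grip": 0},{"x": 0,"y": 350,"z": -20,"wx": 0,"wy": 0,"wz": 0,"grip": 0},{"x": 0,"y": 350,"z": -20,"wx": 0,"wy": 0,"wz": 0,"grip": 0}]}}

```text
clock: 29.9
position: [0.5951, -0.4269, 0.1863]
orientation: [[0.967, 0.253, 0.0], [0.253, -0.967, 0.0], [0.0, -0.0, -1.0]]
ft_force: [-0.2, 0.0, 0.6]
grip_width: 1.003
```

```bash
python3 -c "
from h import *
go()
save('top','t7.png')
b=cv2.imread('pics/t7.png');c=np.zeros((600,720,3),np.uint8)
c[:300,:720]=cv2.resize(b[150:250,230:410],None,fx=4,fy=3,interpolation=2)[:,:720]
s=vision.grab_frame('scene')[:,:,::-1];c[300:600,:400]=cv2.resize(s,(400,300));cv2.imwrite('pics/s7.png',s)
cv2.imwrite('pics/v7.png',c)"
```

```text
t 29.9 p [ 0.5951 -0.4269  0.1863] head 14.6 w 1.003 F [-0.2  0.   0.6]
```

View pics/v7.png

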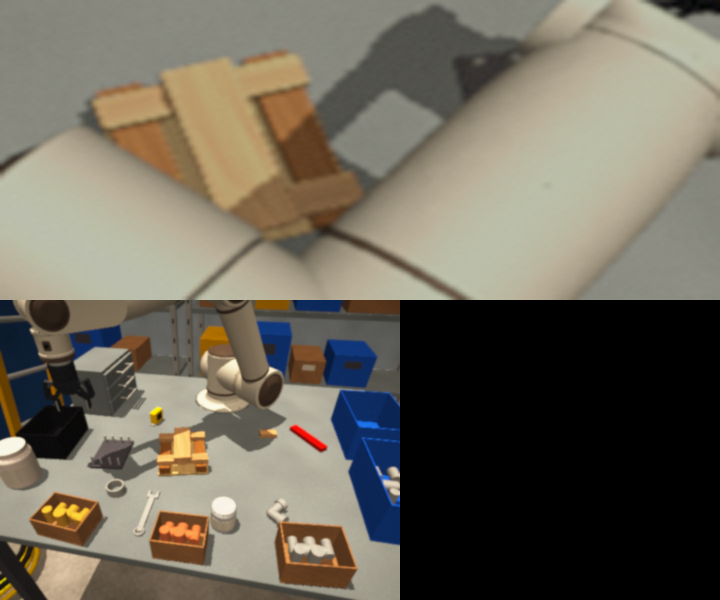

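The board lies flat across both slats. Its far end shows at (162,73)-(223,61). I'll check these points numerically in the skid frame.

```bash
python3 -c "
from h import *
m=vision.camera_model('top');th=np.radians(14.6);R=np.array([[np.cos(th),np.sin(th)],[-np.sin(th),np.cos(th)]])
for u,v,z in((162,73,.08),(223,61,.08),(265,200,.08),(93,103,.06),(302,52,.06),(311,80,.06),(355,172,.06),(362,198,.06)):
  p=px2w('top',230+(u+.5)/4-.5,150+(v+.5)/3-.5,z,m)
  print((u,v),(R@(p[:2]-[.5065,-.0887])*1000).round(1))
"
```

```text
(162, 73) [93.7 28.6]
(223, 61) [ 91.8 -23.5]
(265, 200) [-65.5  -8.7]
(93, 103) [82.8 91.8]
(302, 52) [ 87.1 -92.3]
(311, 80) [ 54.3 -89.3]
(355, 172) [-55.  -91.1]
(362, 198) [-84.  -87.4]
```

```bash
python3 -c "
from h import *
print(arm.job_done())"
```

```text
the job is handed in; nothing more can be done
None
```

The crib is built and handed in at about 30 s on the robot's clock, well inside the 72 s limit. Both slats lie across the bearers. The board was stood on the open bench, pushed flat, regripped across its width and laid along the middle of both slats.

**Last checks:**

| Part | Measured in the skid frame | Allowed |
|---|---|---|
| Slats, along the bearers | +68 to +71 mm and -67 to -70 mm | 45 to 95 mm either side |
| Slats, centring | within about 5 mm | 25 mm |
| Slats, squareness | about 1° | 8° |
| Board, sideways | about 3 mm off centre | 20 mm |
| Board, lengthways | about 2 mm off centre (far end only) | 25 mm |

- **Bystanders:** they look undisturbed in the last scene picture; I did not measure them.
- **Gripper:** it was open and clear of everything at handover, with the wrist force near zero.

**What failed or disagreed:**
- **First move:** the first move call was refused and nothing moved.
- **First grasps:** the first two grasps of a slat closed above it, because the fingertips sit higher than the stated TCP. My estimates of the offset disagree: about 28 mm from the picture, 17 to 20 mm from bench contact. I set the heights by contact force instead.
- **Near end of the board:** the arm hid it in the last top picture, so its pose rests on the far end, the left edge and the release position.

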